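Blank off one dust branch and hold the self-closing gate half open

TASK

I want to take an airflow reading at the dust manifold. Shut the empty blast gate by sliding the loose gate plate, grip outwards and upwards, fully home into its slot; then pull the self-closing gate's slide out by its grip until the line scribed across it is level with the front ends of the guide rails, and keep holding it there: finish with the grip still in your fingers, because the springs shut the gate if you let go. Leave everything else on the bench where it is.

Things in the scene. Friction and masses are not known exactly. Their poses are not given: they have to be found in the camera images.
- manifold: Flat galvanised-steel duct box fixed on the bench, 130 (x) x 500 (y) x 70 mm high, its front long side facing the robot, with a grey pipe leaving its left (+y) end. Two blast gates stand on its top, one towards each end; either one can be on the left. Origin: centre of the underside; x points away from the robot, z up. A blanked-off flange (8 mm high) sits between the gates.
- open_gate: The EMPTY blast gate: grey cast housing 100 (x) x 110 (y) mm fixed on the manifold, no plate in it, no spring tubes; steel spigot (69 mm across, rim 67 mm above the origin) on top. Origin: centre of its underside, on the manifold's top, 70 mm above the bench; x points inwards, the way the plate slides in; z up. Housing top 32 mm above the origin, mouth of the slot at x = -50 mm.
- gate_mouth (a point): Middle of the empty gate's slot mouth, on the slot floor (50 mm in front of and 18 mm above the origin of open_gate, same axes). The slot is 87 mm wide, 6 mm high, with an upper lip flaring up and out to 9 mm in front of the mouth, and ends at a back stop 96 mm inside.
- gate_rails (a point): Midway between the front ends of the empty gate's two guide rails, 50 mm in front of gate_mouth, at slot-floor level. The rails carry the plate on side lips level with the slot floor (32 to 55 mm off the centre line). They are open above, with side walls 4 mm high, 93 mm apart here and 87 mm at the mouth, so the plate can be laid on them from above and slid in.
- gate_home (a point): Where the origin of the loose plate must be when it is fully home in the empty gate: 34 mm in front of (-x) and 18 mm above the origin of open_gate; same axes as open_gate.
- plate: The loose gate plate, 0.13 kg, flat on the bench to one side: aluminium slab 160 (x) x 84 (y) x 4 mm with a black upright grip near one end. Origin: centre of the slab's underside; z up; x points from the grip end to the end that enters the slot first. No line on it. When home, 64 mm of it stick out of the housing.
- plate_grip (a point): Centre of the loose plate's black grip, a block 12 (x) x 40 (y) mm standing on the slab, from 4 to 40 mm above the slab's underside; this point is 74 mm in front of (-x) and 22 mm above the plate's origin, same axes.
- spring_gate: The SELF-CLOSING blast gate: the same housing, spigot and rails as the empty one (origin and axes likewise) but no flared lip, with a dark spring tube (18 mm) along each side at y = +-65 mm and its slide already in the slot.
- slide (a joint): How far the self-closing gate's slide is pulled out towards the robot (along -x of spring_gate), m: 0 shut, 0.075 stop; at 0.045 the scribed line is level with the rail ends (gate half open). Two springs pull it shut: 5 N at 0, 9 N at 0.045, 12 N at the stop; plus about 0.4 N of friction. It closes by itself when let go.
- slide_grip (a point): Centre of the black upright grip on the self-closing gate's slide, the same block as on the loose plate, 12 (x) x 40 (y) x 36 mm high; the slide's top is 18 mm below this point. Shut, it is 58 mm in front of the housing; moves with the slide. Axes as spring_gate. A flat cross-arm 14 x 146 x 4 mm at slide level ties it to the spring rods.
- slide_line (a point): Middle of the dark line scribed across the top of the slide (3 mm wide); 5 mm in front of the housing when shut, moves with the slide.
- rail_ends (a point): Midway between the front ends of the self-closing gate's two guide rails, at rail-top height (22 mm above the gate's origin); fixed, 45 mm nearer the robot than the line when the slide is shut.
- offcut: Bystander: pine offcut 150 x 85 x 19 mm on the other side of the bench from the loose plate. Origin: centre of underside.
- tape_measure: Bystander: black and steel tape measure, 70 x 36 x 60 mm high. Origin: centre of underside.
- try_square: Bystander: try square lying flat, dark wooden stock 115 (x) x 28 x 18 mm, steel blade 26 x 150 mm running to +y from its -x end. Origin: centre of the stock's underside.
- screwdriver: Bystander: screwdriver with a red handle, lying flat, about 200 mm long.
- hammer: Bystander: hammer with a wooden handle, lying flat, about 260 mm long.
- glue: Bystander: yellow glue bottle, 64 mm across, 170 mm tall. Origin: centre of underside.
- screw_jar: Bystander: pale screw jar with a steel cap, 72 mm across, 85 mm tall. Origin: centre of underside.
Mind the look-alikes: they are no part of the job. There is more than one size of the plate; the job needs the smaller.

How it is judged:
By the outcome, as a careful person would: the job done as asked, in the order asked, and still so for the second after the job is handed in, while the arm keeps its last pose, push and grip.
It also fails if it takes over 53 s, if anything falls off the work surface, if the arm or the gripper's body presses on something with over 40 N, if the wrist force passes 120 N, or if a joint passes its speed limit or range.

ROBOT

A 7-joint arm with a two-finger parallel gripper is mounted at the origin on the work surface. World frame = base frame: x ahead of the robot, y to its left, z up, the work surface at z = 0. Lengths are in m, angles in rad, forces in N, time in s.
With the tool pointing down it reaches from about 0.425 to 0.925 m from the base axis. Payload 6.8 kg.
Tool frame: the origin (TCP) lies midway between the tips of the shut fingers; the grasp point (between the pads) lies 19 mm behind it; z points along the fingers, y is the line along which they close (so a half turn about z gives the same grasp; the last joint's range is limited). The gripper opens to 85 mm and grips with 20 to 120 N. Pads are 22 mm wide; open, the fingers measure 114 mm over their backs; the gripper's body (76 mm by 85 mm) begins 54 mm behind the grasp point. The pads swing forward as they close: fully open they stand 13 mm farther back than shut.
Start: joints at [-1.442, 0.477, 0.022, 1.555, -0.011, 1.109, -0.083], TCP at [0.158, 0.656, 0.231] pointing down, gripper open.
Joint ranges: [-2.96, 2.96], [-0.34, 2.1], [-1.41, 1.46], [0.24, 2.44], [-1.37, 4.51], [0.17, 1.92], [-2.96, 2.96]. Speed limits (rad/s): [2.39, 2.39, 3.14, 3.14, 3.14, 3.14, 3.14].

INTERFACE

Orientations are given as a unit quaternion [w, x, y, z].
In Python, from station import * gives the robot as it stands.
- The arm moves only by the shell command python3 -m creep 'ROWS' [FORCE]. ROWS is JSON, a list of rows, each a list of 7 numbers: the gripper command: -1 is shut, 1 is fully open, values between are in proportion, then the shift along the world's x, y, z in mm, then the turn, a rotation vector about the world's x, y, z in rad. A call has 1 to 5 rows; each row shifts and turns the commanded pose from where the row before left it; what a row does not reach is not made up. A row lasts 1/8 s, in which the tool goes at most 62.5 mm and 10.7 degrees, less where a joint would pass 70% of its speed; a pose out of reach is approached as far as the arm can. A call is refused whole if a number of a shift passes 62.5 or a number of a turn 0.188, either way. A call with a gripper value outside its range is refused whole. The fingers move at their own pace and stop on an object; FORCE is the grip in N (left out, the last holds). Time passes only in rows, so rows that do not move let the fingers close. It gives the time, the measured TCP pose, the force, the opening and the grip force at its end, in the units of the state.
- get_obs(): the state, without advancing time (a new reading comes with each control period).
- read_camera(name): name is "scene" or "top"; returns (picture, depth): 400x640x3 uint8, red, green, blue; 400x640 float32, m along the optical axis (not along the pixel's ray), 0 where there is no reading.
- camera_params(name): a dict with "intrinsics" (3x3 intrinsics, pixels), "k1" (the pictures are not rectified: a ray, as slopes to the right and down, at radius r is drawn at 1 + k1 r^2 times it, then the intrinsics apply), "cam_to_world" (4x4, takes a point from camera to world coordinates). Camera axes: x right, y up, looking along -z (the intrinsics and any distortion apply to the point x, -y, -z); pixel columns grow to the right and rows downward; lengths in m; the calibration is good to about 2 mm. A picture is of the moment at which its call begins. camera_params takes no time and is no camera call.
- hand_in(): hands the job in; it is judged then, once.
The state is a dict: "t": time; "q": joint angles; "joint_vel": joint speeds; "joint_torque": joint torques, N m; "eef_pos": TCP position; "tool_rot": TCP orientation; "contact_force": force on the tool from outside, world axes, zero at the start; "torque": the same for the moment, N m; "gripper_width": opening from 0.0 (shut) to 1.0 (fully open); "grasp_force": force on a finger pad.
Only numpy, scipy, OpenCV 4.12 (cv2) and the standard library are available. Lean on these libraries where they do the work, as an engineer would, in place of code of your own. Each camera call takes 0.05 s, during which the arm holds its last target. There are 200 camera calls.

## Working session

There is one attempt and no reset: what is moved stays moved. The work goes in short steps, Python scripts to look and compute and a shell command to move; the robot and the scene stay as the last step left them, time stands still between calls to the robot, and variables do not carry over. Pictures are saved under pics/ and viewed, at most 10 in all, crops included, and the job is handed in when it is done.

```bash
ls; mkdir -p pics
cat > h.py <<'E'
from station import *
import numpy as np, cv2
def snap(n,tag):
    im,d=read_camera(n); np.savez(f'{tag}.npz',im=im,d=d); cv2.imwrite(f'pics/{tag}.png',im[...,::-1]); return im,d
def pix2w(n,u,v,depth):
    p=camera_params(n);K=np.array(p['intrinsics']);k1=p['k1'];T=np.array(p['cam_to_world'])
    a=np.array([(u-K[0,2])/K[0,0],(v-K[1,2])/K[1,1]]);s=a.copy()
    for _ in range(20): s=a/(1+k1*(s@s))
    return T,s
def atdepth(n,u,v,d):
    T,s=pix2w(n,u,v,d); return (T@np.array([s[0]*d,-s[1]*d,-d,1]))[:3]
def atz(n,u,v,z):
    T,s=pix2w(n,u,v,0); r=T[:3,:3]@np.array([s[0],-s[1],-1]); o=T[:3,3]; return o+r*(z-o[2])/r[2]
def w2pix(n,P):
    p=camera_params(n);K=np.array(p['intrinsics']);k1=p['k1'];T=np.array(p['cam_to_world'])
    c=np.linalg.inv(T)@np.append(P,1); s=np.array([c[0],-c[1]])/-c[2]; s=s*(1+k1*(s@s)); return K[:2,:2]@s+K[:2,2]
E
python3 - <<'E'
from h import *
snap('top','top0');snap('scene','sc0')
for n in('top','scene'):print(camera_params(n))
print(get_obs())
E
```

```text
pics
{'intrinsics': array([[365.09318038,   0.        , 326.8575681 ],
       [  0.        , 365.09318038, 198.23682546],
       [  0.        ,   0.        ,   1.        ]]), 'k1': -0.07039040086720186, 'cam_to_world': array([[ 0.02834785,  0.99539435, -0.09157781,  0.36006278],
       [-0.9994809 ,  0.02962832,  0.01265294, -0.01462141],
       [ 0.01530796,  0.09117159,  0.99571753,  1.13134077],
       [ 0.        ,  0.        ,  0.        ,  1.        ]])}
{'intrinsics': array([[454.0398924 ,   0.        , 324.63240634],
       [  0.        , 454.0398924 , 197.35881369],
       [  0.        ,   0.        ,   1.        ]]), 'k1': -0.1316380080848931, 'cam_to_world': array([[ 0.19992029, -0.6628786 ,  0.72154268,  1.4578826 ],
       [ 0.97969772,  0.1239826 , -0.15754583, -0.23189414],
       [ 0.01497502,  0.73839033,  0.67420729,  0.98980957],
       [ 0.        ,  0.        ,  0.        ,  1.        ]])}
{'t': 0.1, 'q': array([-1.44212082,  0.47771858,  0.0223413 ,  1.55633809, -0.01148585,
        1.10933597, -0.08309997]), 'joint_vel': array([-0.00068381, -0.00112552,  0.0007332 , -0.00190615, -0.00167556,
        0.00039153, -0.00076426]), 'joint_torque': array([ 4.48106584e-03, -5.97753847e+01,  1.61356084e+00, -2.81951934e+01,
        1.27954641e-02,  5.01832488e-03,  8.04009233e-06]), 'eef_pos': array([0.15822219, 0.65563972, 0.23042828]), 'tool_rot': array([-3.19895679e-05,  1.18097597e-01,  9.93001641e-01, -8.35269950e-04]), 'contact_force': array([-0.09222234,  0.51261452,  0.07659147]), 'torque': array([0.00257597, 0.0122876 , 0.02051766]), 'grasp_force': 0.0, 'gripper_width': 0.9997890708715301}
```

View pics/top0.png

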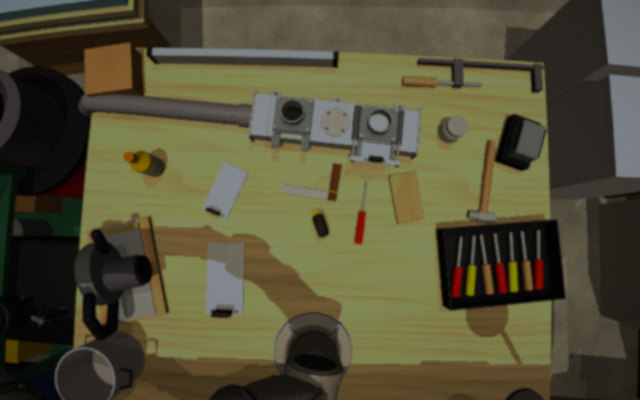

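View pics/sc0.png

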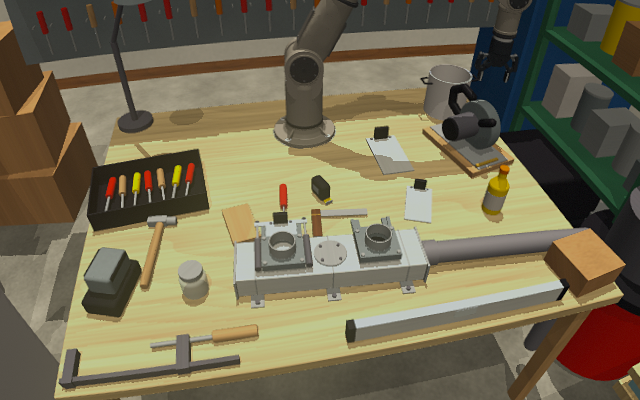

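Top: the two plate candidates are at (226,190) and (225,278). The empty gate is at (292,112), on the left. The spring gate, with tubes and a grip at (376,158), is on the right. I'll measure both candidate plates and enlarge.

Run:
```python
from h import *
print('tcp px',w2pix('top',get_obs()['eef_pos']),w2pix('scene',get_obs()['eef_pos']),'base',w2pix('top',[0,0,0]))
im=np.load('top0.npz')['im'];b=im[...,::-1]
A=cv2.resize(b[155:325,190:260],None,fx=3.4,fy=3.4,interpolation=cv2.INTER_CUBIC)
B=cv2.resize(b[85:170,240:430],None,fx=2.8,fy=2.8,interpolation=cv2.INTER_CUBIC)
h=600;C=np.zeros((578,238+532,3),np.uint8);C[:A.shape[0],:238]=A;C[:B.shape[0],238:238+B.shape[1]]=B
s=np.load('sc0.npz')['im'][...,::-1]
D=cv2.resize(s[205:300,230:440],None,fx=2.5,fy=2.5,interpolation=cv2.INTER_CUBIC)
C[300:300+D.shape[0],240:240+D.shape[1]]=D
C=np.clip(C.astype(float)*1.4,0,255).astype(np.uint8)
cv2.imwrite('pics/crop1.png',C)
```

```text
tcp px [ 52.21931178 303.08057453] [490.84323301  83.22924214] base [312.96382079 350.27167704]
```

View pics/crop1.png

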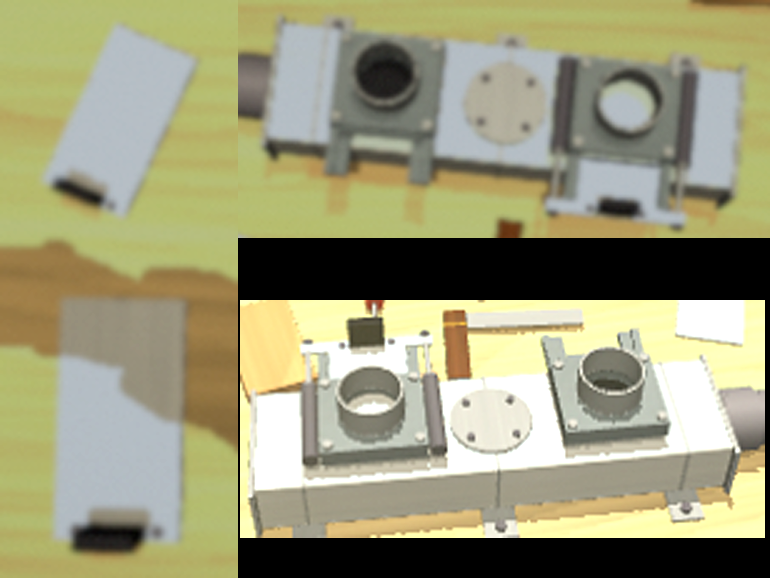

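```bash
cat > meas.py <<'E'
from h import *
def cloud(n,f):
    z=np.load(f);d=z['d'];im=z['im'];p=camera_params(n);K=p['intrinsics'];T=np.array(p['cam_to_world'])
    v,u=np.mgrid[:400,:640]
    a=np.stack([(u-K[0,2])/K[0,0],(v-K[1,2])/K[1,1]],-1);s=a.copy()
    for _ in range(20): s=a/(1+p['k1']*(s**2).sum(-1,keepdims=True))
    P=np.stack([s[...,0]*d,-s[...,1]*d,-d,np.ones_like(d)],-1)@T.T
    P[d==0]=np.nan
    return P[...,:3],im
E
python3 - <<'E'
from meas import *
def uv(x,y): return 190+(x+.5)/3.4-.5,155+(y+.5)/3.4-.5
for nm,c in dict(small=[(122,25),(196,62),(124,214),(46,182)],large=[(60,298),(186,298),(180,543),(54,540)]).items():
    Q=np.array([atz('top',*uv(*p),.004) for p in c])[:,:2]
    print(nm,Q.round(4).tolist(),np.linalg.norm(Q-np.roll(Q,-1,0),axis=1).round(4))
for n,f in(('top','top0.npz'),('scene','sc0.npz')):
    P,im=cloud(n,f);x,y,z=np.moveaxis(P,-1,0)
    for nm,lo,hi in(('L',.0,.26),('R',-.26,.0)):
        reg=(x>.4)&(x<.85)&(y>lo)&(y<hi)
        r=reg&(abs(z-.137)<.005); X=P[r][:,:2]
        if len(X)>5:
            A=np.c_[2*X,np.ones(len(X))];s=np.linalg.lstsq(A,(X**2).sum(1),rcond=None)[0]
            print(n,nm,'rim',len(X),s[:2].round(4),np.sqrt(s[2]+s[:2]@s[:2]).round(4),np.median(P[r][:,2]))
        h=reg&(abs(z-.102)<.004); X=P[h][:,:2].astype(np.float32)
        print(' housing',len(X),cv2.minAreaRect(X))
    g=(x>.3)&(x<.85)&(y>-.4)&(y<.2)&(abs(z-.128)<.004)&(im.sum(-1)<150)
    v,u=np.nonzero(g);print(' grip?',len(u),P[g].mean(0),P[g].std(0),u.mean(),v.mean())
    g=(x>.2)&(x<.85)&(y>.1)&(y<.5)&(abs(z-.040)<.006)&(im.sum(-1)<150)
    print(' plate grips',P[g].round(3)[::6].tolist())
    b=(x>.3)&(x<.6)&(abs(y)<.4)&(abs(z)<.015);print(' bench z',np.median(z[b]))
E
```

```text
small [[0.5683, 0.2919], [0.5358, 0.2216], [0.3945, 0.2806], [0.4214, 0.3538]] [0.0774 0.1532 0.078  0.1595]
large [[0.3167, 0.3351], [0.3204, 0.2205], [0.1023, 0.2167], [0.1007, 0.3303]] [0.1147 0.2181 0.1135 0.216 ]
top L rim 85 [0.6983 0.078 ] 0.0322 0.13523069671476495
 housing 819 ((0.6944631934165955, 0.07890552282333374), (0.10845096409320831, 0.11201474815607071), 85.771728515625)
top R rim 87 [ 0.6785 -0.1703] 0.033 0.13503363019262116
 housing 883 ((0.6469695568084717, -0.16786569356918335), (0.14492958784103394, 0.1657487452030182), 86.3216781616211)
 grip? 57 [ 0.59114264 -0.13563345  0.12712722] [0.0481698  0.07780523 0.00166604] 366.87719298245617 150.2982456140351
 plate grips [[0.703, 0.488, 0.045], [0.7, 0.469, 0.044], [0.698, 0.451, 0.042], [0.695, 0.432, 0.042], [0.695, 0.405, 0.046], [0.688, 0.309, 0.045], [0.686, 0.294, 0.041], [0.683, 0.259, 0.043], [0.675, 0.225, 0.042], [0.639, 0.156, 0.042], [0.566, 0.489, 0.039], [0.551, 0.486, 0.036], [0.537, 0.485, 0.042], [0.532, 0.489, 0.04], [0.521, 0.499, 0.044], [0.418, 0.321, 0.04], [0.415, 0.318, 0.039], [0.412, 0.315, 0.04], [0.409, 0.309, 0.038], [0.406, 0.303, 0.038]]
 bench z 2.5865731861918206e-05
scene L rim 108 [0.7022 0.0771] 0.0329 0.134624739823703
 housing 720 ((0.6983275413513184, 0.07794776558876038), (0.11163526028394699, 0.11194954812526703), 85.29198455810547)
scene R rim 109 [ 0.6824 -0.1723] 0.0328 0.13490765260050774
 housing 871 ((0.6547367572784424, -0.17044216394424438), (0.14357396960258484, 0.15722858905792236), 85.00122833251953)
 grip? 1 [ 0.57441    -0.1455468   0.12833031] [0. 0. 0.] 286.0 212.0
 plate grips [[0.41, 0.302, 0.041], [0.413, 0.301, 0.039], [0.419, 0.323, 0.041], [0.415, 0.308, 0.036], [0.423, 0.329, 0.039]]
 bench z -0.00024729637679737904
```

The small plate at top (226,190) measures about 84×160 mm. The one at (225,278) is about 115×217 mm, so it's the look-alike, and I'm taking the one at (226,190). Its grip is at about (0.412, 0.315) with heading −22.7°. I'll refine the grip and check the path heights.

Run:
```python
from meas import *
for n,f in(('top','top0.npz'),('scene','sc0.npz')):
    P,im=cloud(n,f);x,y,z=np.moveaxis(P,-1,0)
    for a,b,c,d in((.1,.35,.4,.8),(.35,.5,.25,.4),(.45,.7,.38,.6)):
        r=(x>a)&(x<b)&(y>c)&(y<d);print(n,'maxz',np.nanpercentile(z[r],99.5))
    r=(x>.36)&(x<.46)&(y>.26)&(y<.37)&(z>.03)&(z<.05);print(r.sum(),P[r].mean(0),cv2.minAreaRect(P[r][:,:2].astype(np.float32)))
    r=(x>.54)&(x<.62)&(y>-.2)&(y<-.12)&(z>.12)&(z<.135);print('slide grip',r.sum(),P[r].mean(0),cv2.minAreaRect(P[r][:,:2].astype(np.float32)))
    # plate slab by brightness & low saturation
    hsv=cv2.cvtColor(im,cv2.COLOR_RGB2HSV)
    r=(x>.36)&(x<.6)&(y>.2)&(y<.37)&(abs(z)<.02)&(hsv[...,1]<60)
    cs,_=cv2.findContours(r.astype(np.uint8),0,1);c=max(cs,key=cv2.contourArea);box=cv2.boxPoints(cv2.minAreaRect(c))
    Q=np.array([atz(n,*p,.004) for p in box])[:,:2];print('slab',Q.mean(0),Q.tolist())
```

```text
top maxz 0.4283514652157103
top maxz 0.04019755461052763
top maxz 0.1707635032216548
60 [0.41092384 0.31692775 0.03854619] ((0.41076043248176575, 0.31764107942581177), (0.04011883586645126, 0.01234462857246399), 69.1529769897461)
slide grip 64 [ 0.56973004 -0.16110421  0.12711851] ((0.5697234869003296, -0.1620805859565735), (0.012057616375386715, 0.04014579951763153), 1.7843061685562134)
slab [0.48100943 0.28941755] [[0.4227423140315162, 0.3602561579188651], [0.5736779243339456, 0.2993461142172199], [0.538730350013313, 0.21829093249369821], [0.3888871424068744, 0.2797770153529011]]
scene maxz 0.5492098930281157
scene maxz 0.03945405669699696
scene maxz 0.16882656307662314
50 [0.41726316 0.31572713 0.03649281] ((0.4150148928165436, 0.3166433572769165), (0.036484524607658386, 0.01725226826965809), 70.05281829833984)
slide grip 66 [ 0.57584705 -0.16435465  0.12573567] ((0.5744088888168335, -0.16467070579528809), (0.03821629658341408, 0.014337752014398575), 87.67152404785156)
slab [0.4840087  0.28980438] [[0.5497364706809014, 0.21566402527148892], [0.3921649745103848, 0.27913037213662995], [0.4194217694575104, 0.3675459000146768], [0.5747116032373968, 0.29687721512525644]]
```

```bash
python3 -m creep '[[1,0,0,40,0,0,0],[1,0,0,50,0,0,-0.173],[1,30,-30,30,0,0,-0.173],[1,35,-45,0,0,0,-0.173],[1,35,-45,0,0,0,-0.173]]'
```

```text
t: 0.72
eef_pos: [0.2592, 0.5348, 0.3513]
tool_rot: [0.0, 0.45, 0.893, 0.0]
contact_force: [1.2, 0.1, -0.0]
gripper_width: 1.0
grasp_force: 0.0
```

```bash
python3 -m creep '[[1,30,-43,0,0,0,-0.17],[1,30,-43,0,0,0,-0.17],[1,30,-43,0,0,0,-0.17],[1,30,-43,-40,0,0,-0.17],[1,34,-46,-60,0,0,-0.17]]' && python3 -m creep '[[1,0,0,-50,0,0,-0.172],[1,0,0,-40,0,0,0],[1,0,0,-40,0,0,0],[1,0,0,0,0,0,0]]'
python3 - <<'E'
from h import *
o=get_obs();print(o['q'].round(2),o['tool_rot'],o['eef_pos'])
snap('top','top1')
im,_=snap('scene','sc1')
E
```

```text
t: 1.35
eef_pos: [0.4037, 0.3303, 0.2679]
tool_rot: [-0.0, 0.779, 0.627, 0.001]
contact_force: [0.6, 1.6, -1.2]
gripper_width: 0.998
grasp_force: 0.0
t: 1.85
eef_pos: [0.4006, 0.3299, 0.1357]
tool_rot: [0.001, 0.828, 0.561, -0.003]
contact_force: [0.2, 0.6, 0.8]
gripper_width: 1.0
grasp_force: 0.0
[-1.15  0.36  0.41  2.03 -0.2   0.79 -0.99] [ 0.00099742  0.82796165  0.56077474 -0.00319201] [0.40058412 0.32993824 0.13569657]
```

```bash
python3 -m creep '[[1,6,-6,-30,0,0,0],[1,6,-7,-40,0,0,0],[1,0,0,-35,0,0,0],[1,0,0,-15,0,0,0],[1,0,0,0,0,0,0]]'
python3 - <<'E'
from h import *
im,_=snap('scene','sc2')
c=cv2.resize(im[100:240,340:480,::-1],None,fx=4,fy=4,interpolation=cv2.INTER_CUBIC);cv2.imwrite('pics/c2.png',c)
E
```

```text
t: 2.58
eef_pos: [0.4148, 0.3193, 0.0188]
tool_rot: [-0.0, 0.828, 0.561, 0.0]
contact_force: [0.4, 0.6, 0.6]
gripper_width: 1.003
grasp_force: 0.0
```

View pics/c2.png

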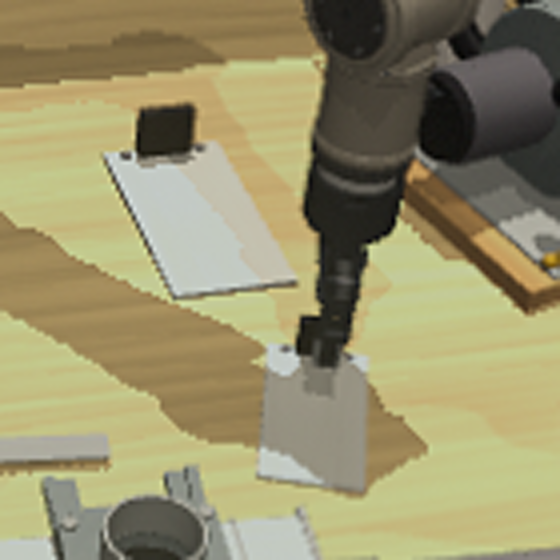

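```bash
python3 -m creep '[[1,-1,-2,-9,0,0,0],[-1,0,0,0,0,0,0],[-1,0,0,0,0,0,0],[-1,0,0,0,0,0,0],[-1,0,0,0,0,0,0]]' 50 && python3 -m creep '[[-1,0,0,0,0,0,0],[-1,0,0,0,0,0,0],[-1,0,0,0,0,0,0]]'
```

```text
t: 3.25
eef_pos: [0.4134, 0.3168, 0.0093]
tool_rot: [-0.0, 0.828, 0.561, 0.0]
contact_force: [-0.2, 0.1, 1.5]
gripper_width: 0.147
grasp_force: 0.5
t: 3.62
eef_pos: [0.4135, 0.3169, 0.0094]
tool_rot: [-0.0, 0.828, 0.561, 0.0]
contact_force: [-0.6, -1.0, 5.2]
gripper_width: 0.136
grasp_force: 49.5
```

```bash
python3 -m creep '[[-1,0,0,15,0,0,0],[-1,0,0,30,0,0,0],[-1,0,0,40,0,0,0],[-1,0,0,40,0,0,0],[-1,0,-15,20,0,0,0]]' && python3 -m creep '[[-1,12,-35,0,0,0,0.05],[-1,12,-40,0,0,0,0.07],[-1,12,-40,0,0,0,0.07],[-1,12,-40,0,0,0,0.06],[-1,12,-35,0,0,0,0.051]]' && python3 -m creep '[[-1,8,-12,-10,0,0,0],[-1,0,0,0,0,0,0],[-1,0,0,0,0,0,0]]'
python3 - <<'E'
from h import *
o=get_obs();print(o['q'].round(2),o['tool_rot'],o['eef_pos'])
a,_=snap('top','top3');b,_=snap('scene','sc3')
A=cv2.resize(a[80:190,230:350,::-1],None,fx=4,fy=4,interpolation=cv2.INTER_CUBIC)
B=cv2.resize(b[190:290,320:440,::-1],None,fx=4,fy=4,interpolation=cv2.INTER_CUBIC)
C=np.zeros((440,960,3),np.uint8);C[:440,:480]=A;C[:400,480:]=B
C=C[:,:];cv2.imwrite('pics/c3.png',cv2.resize(np.clip(C*1.3,0,255).astype(np.uint8),(800,367)))
E
```

```text
t: 4.25
eef_pos: [0.414, 0.303, 0.1568]
tool_rot: [-0.001, 0.828, 0.561, 0.002]
contact_force: [-0.4, -0.3, -1.7]
gripper_width: 0.131
grasp_force: 48.9
t: 4.88
eef_pos: [0.4733, 0.1099, 0.1547]
tool_rot: [-0.0, 0.734, 0.679, -0.0]
contact_force: [-0.0, 0.1, -1.1]
gripper_width: 0.135
grasp_force: 48.9
t: 5.25
eef_pos: [0.481, 0.1005, 0.1444]
tool_rot: [-0.0, 0.734, 0.679, -0.0]
contact_force: [-0.3, -0.5, -1.6]
gripper_width: 0.131
grasp_force: 49.0
[-0.71  0.31  0.46  2.09 -0.19  0.78 -0.22] [-2.38333788e-04  7.34224657e-01  6.78906543e-01 -4.60683032e-05] [0.48097247 0.10051377 0.14444037]
```

View pics/c3.png

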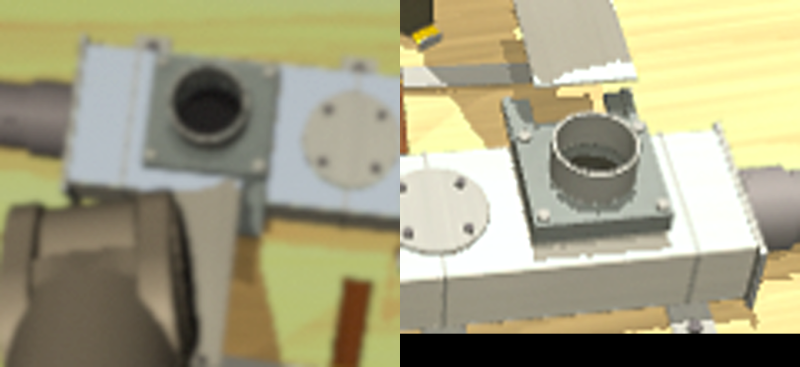

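```bash
cat > gf.py <<'E'
from meas import *
X=np.array([np.cos(-.0795),np.sin(-.0795)]);Y=np.array([-X[1],X[0]])
O=np.array([.699,.0778]);S=np.array([.6805,-.1713])
def g(p,o=O): d=np.asarray(p)[...,:2]-o; return np.stack([d@X,d@Y],-1)*1000
E
python3 - <<'E'
from gf import *
def uv(x,y): return 320+(x-400)/3.333,190+y/3.333
for p in [(538,86),(636,79)]: print('plate',g(atz('scene',*uv(*p),.137)).round(1))
for n,f in(('scene','sc3.npz'),('top','top3.npz')):
    P,im=cloud(n,f);G=g(P);z=P[...,2]
    r=(abs(z-.139)<.006)&(G[...,0]>-170)&(G[...,0]<-58)&(abs(G[...,1])<70)
    print(n,'plate',r.sum(),np.median(z[r]),[ (a,G[...,1][r&(abs(G[...,0]-a)<5)].min().round(1),G[...,1][r&(abs(G[...,0]-a)<5)].max().round(1)) for a in (-70,-80,-90,-110) if (r&(abs(G[...,0]-a)<5)).any()], G[...,0][r].max())
    if n=='scene':
        sel=r&(G[...,0]>-120);print(cv2.minAreaRect(G[sel].astype(np.float32)))
for n,f in(('scene','sc0.npz'),('top','top0.npz')):
    P,im=cloud(n,f);G=g(P);z=P[...,2]
    r=(abs(z-.09)<.006)&(G[...,0]>-115)&(G[...,0]<-55)&(abs(G[...,1])<70)
    for s in(-1,1):
        q=r&(G[...,1]*s>0);print(n,'rail',q.sum(),np.median(z[q]),G[q].min(0).round(1),G[q].max(0).round(1),G[q].mean(0).round(1))
    r=(abs(z-.102)<.004)&(abs(G[...,0])<70)&(abs(G[...,1])<70);print('housing',G[r].min(0),G[r].max(0),cv2.minAreaRect(G[r].astype(np.float32)))
E
```

```text
plate [-61.6 -33.3]
plate [-60.9  47.3]
scene plate 835 0.13822397856173174 [(-70, np.float64(-36.3), np.float64(47.7)), (-80, np.float64(-37.1), np.float64(46.7)), (-90, np.float64(-37.9), np.float64(45.5)), (-110, np.float64(-37.3), np.float64(43.9))] -58.04263831823634
((-88.88069915771484, 5.110328674316406), (61.60533142089844, 86.11775970458984), 0.08347754925489426)
top plate 589 0.1383887460433525 [(-70, np.float64(-34.5), np.float64(44.9)), (-80, np.float64(-35.3), np.float64(46.5)), (-90, np.float64(-33.7), np.float64(45.5)), (-110, np.float64(-35.4), np.float64(6.4))] -65.08628602836374
scene rail 80 0.08906519256551287 [-98.  -56.2] [-56.  -32.3] [-79.8 -46.2]
scene rail 74 0.08910604207450201 [-102.4   31.6] [-57.8  55.8] [-81.2  44.3]
housing [-56.76670474 -55.67236376] [55.30412471 55.92500443] ((-0.6820449829101562, 0.09389495849609375), (111.6352767944336, 111.94955444335938), 89.84696960449219)
top rail 125 0.08954368296268767 [-101.7  -53.7] [-55.2  -6.8] [-79.  -42.4]
top rail 113 0.08929553097430332 [-101.7   30.5] [-55.9  53.7] [-79.   42.8]
housing [-60.52105369 -53.65127154] [51.41747643 55.09502379] ((-4.6102294921875, 0.7417411804199219), (112.01471710205078, 108.45095825195312), 0.32674533128738403)
```

Plate is about 5 mm left of the rail centre line. I'll correct that and lower it.

```bash
python3 -m creep '[[-1,-2,-5,-10,0,0,0],[-1,0,0,-15,0,0,0],[-1,0,0,-10,0,0,0],[-1,0,0,-5,0,0,0],[-1,0,0,0,0,0,0]]' && python3 -m creep '[[-1,0,0,-4,0,0,0],[-1,0,0,0,0,0,0]]'
python3 - <<'E'
from gf import *
print(g(get_obs()['eef_pos']))
E
```

```text
t: 5.98
eef_pos: [0.4792, 0.0946, 0.1037]
tool_rot: [-0.0, 0.735, 0.679, -0.0]
contact_force: [0.0, 0.5, -1.4]
gripper_width: 0.128
grasp_force: 48.8
t: 6.22
eef_pos: [0.4794, 0.0948, 0.1001]
tool_rot: [-0.0, 0.734, 0.679, 0.0]
contact_force: [0.0, -0.7, -1.1]
gripper_width: 0.129
grasp_force: 48.9
[-220.25001518   -0.53764358]
```

```bash
python3 -m creep '[[-1,0,0.5,-2,0,0,0],[-1,0,0,0,0,0,0]]'; python3 -m creep '[[-1,0,0,-1,0,0,0],[-1,0,0,0,0,0,0]]'
```

```text
t: 6.48
eef_pos: [0.4794, 0.0953, 0.0981]
tool_rot: [-0.0, 0.734, 0.679, 0.0]
contact_force: [-0.1, -0.5, -1.4]
gripper_width: 0.135
grasp_force: 48.9
t: 6.72
eef_pos: [0.4795, 0.0953, 0.0972]
tool_rot: [0.0, 0.734, 0.679, 0.0]
contact_force: [-1.0, 0.6, 0.1]
gripper_width: 0.135
grasp_force: 49.2
```

```bash
python3 -m creep '[[-1,5,-0.4,0,0,0,0],[-1,5,-0.4,0,0,0,0],[-1,5,-0.4,0,0,0,0],[-1,5,-0.4,0,0,0,0],[-1,0,0,0,0,0,0]]'; python3 -m creep '[[-1,5,-0.4,0,0,0,0],[-1,5,-0.4,0,0,0,0],[-1,5,-0.4,0,0,0,0],[-1,5,-0.4,0,0,0,0],[-1,0,0,0,0,0,0]]'
```

```text
t: 7.35
eef_pos: [0.5004, 0.0935, 0.0972]
tool_rot: [0.0, 0.735, 0.679, 0.0]
contact_force: [1.3, 0.0, -0.8]
gripper_width: 0.133
grasp_force: 49.1
t: 7.98
eef_pos: [0.5205, 0.092, 0.0972]
tool_rot: [0.001, 0.735, 0.679, 0.001]
contact_force: [-0.0, 0.9, 1.1]
gripper_width: 0.132
grasp_force: 49.2
```

Entered cleanly: the front is about 26 mm past the mouth. I'll continue.

```bash
python3 -m creep '[[-1,10,-0.8,0,0,0,0],[-1,10,-0.8,0,0,0,0],[-1,10,-0.8,0,0,0,0],[-1,5,-0.4,0,0,0,0],[-1,0,0,0,0,0,0]]'; python3 -m creep '[[-1,10,-0.8,0,0,0,0],[-1,10,-0.8,0,0,0,0],[-1,5,-0.4,0,0,0,0],[-1,5,-0.4,0,0,0,0],[-1,0,0,0,0,0,0]]';python3 - <<'E'
from gf import *
print(g(get_obs()['eef_pos']))
E
```

```text
t: 8.6
eef_pos: [0.5547, 0.0893, 0.0974]
tool_rot: [-0.0, 0.735, 0.679, -0.0]
contact_force: [-2.6, -0.2, 3.8]
gripper_width: 0.132
grasp_force: 49.8
t: 9.22
eef_pos: [0.5846, 0.0869, 0.0974]
tool_rot: [-0.0, 0.734, 0.679, -0.0]
contact_force: [-2.7, 0.8, 4.8]
gripper_width: 0.126
grasp_force: 50.0
[-1.14774924e+02 -3.66473413e-02]
```

Expected about 7 mm left. I'll push in small steps until the back stop.

```bash
python3 -m creep '[[-1,3,-0.2,0,0,0,0],[-1,2,-0.2,0,0,0,0],[-1,0,0,0,0,0,0]]'; for i in 1 ; do python3 -m creep '[[-1,2,-0.2,0,0,0,0],[-1,0,0,0,0,0,0]]'; python3 -m creep '[[-1,2,-0.2,0,0,0,0],[-1,0,0,0,0,0,0]]'; done
```

```text
t: 9.6
eef_pos: [0.5888, 0.0866, 0.0974]
tool_rot: [-0.001, 0.734, 0.679, -0.0]
contact_force: [-6.2, 0.6, 8.4]
gripper_width: 0.129
grasp_force: 50.4
t: 9.85
eef_pos: [0.5908, 0.0864, 0.0974]
tool_rot: [-0.001, 0.734, 0.679, -0.0]
contact_force: [-6.7, -0.5, 8.3]
gripper_width: 0.131
grasp_force: 50.4
t: 10.1
eef_pos: [0.5908, 0.0864, 0.0974]
tool_rot: [-0.002, 0.734, 0.679, -0.002]
contact_force: [-15.0, 0.9, 15.6]
gripper_width: 0.133
grasp_force: 51.3
```

```bash
python3 -m creep '[[-1,3,-0.2,0,0,0,0],[-1,0,0,0,0,0,0]]'; python3 -m creep '[[-1,3,-0.2,0,0,0,0],[-1,0,0,0,0,0,0]]'
```

```text
t: 10.35
eef_pos: [0.5907, 0.0864, 0.0974]
tool_rot: [-0.005, 0.734, 0.679, -0.004]
contact_force: [-24.6, 0.5, 25.9]
gripper_width: 0.132
grasp_force: 53.4
t: 10.6
eef_pos: [0.5907, 0.0864, 0.0973]
tool_rot: [-0.007, 0.734, 0.679, -0.006]
contact_force: [-35.2, 2.2, 34.8]
gripper_width: 0.132
grasp_force: 58.5
```

```bash
python3 -m creep '[[-1,-4,0.3,0,0,0,0],[-1,-3,0.2,0,0,0,0],[-1,0,0,0,0,0,0]]'; python3 -m creep '[[-0.2,0,0,0,0,0,0],[-0.2,0,0,0,0,0,0],[-0.2,0,0,0,0,0,0]]'; python3 -m creep '[[-0.2,0,0,20,0,0,0],[-0.2,0,0,40,0,0,0],[-0.2,0,0,40,0,0,0],[-0.2,-20,-30,20,0,0,0],[-0.2,-20,-50,0,0,0,0]]';  python3 - <<'E'
from gf import *
print(g(get_obs()['eef_pos']))
for n in('scene','top'):
    im,_=snap(n,n+'4');P,_=cloud(n,n+'4.npz');G=g(P);z=P[...,2]
    r=(abs(z-.127)<.005)&(abs(G[...,0]+105)<30)&(abs(G[...,1])<35);print(n,'grip',r.sum(),cv2.minAreaRect(G[r].astype(np.float32)))
    r=(abs(z-.102)<.004)&(abs(G[...,0])<70)&(abs(G[...,1])<70);print('housing',cv2.minAreaRect(G[r].astype(np.float32)))
    r=(abs(z-.092)<.004)&(G[...,0]<-55)&(G[...,0]>-150)&(abs(G[...,1])<35);print('plate front',np.percentile(G[r][:,0],[1,99]))
b=cv2.imread('pics/scene4.png');cv2.imwrite('pics/c4.png',cv2.resize(b[170:310,220:440],None,fx=3.6,fy=3.6,interpolation=cv2.INTER_CUBIC))
E
```

```text
t: 10.98
eef_pos: [0.5908, 0.0863, 0.0973]
tool_rot: [-0.001, 0.734, 0.679, -0.001]
contact_force: [-8.5, 0.2, 10.0]
gripper_width: 0.131
grasp_force: 50.9
t: 11.35
eef_pos: [0.5928, 0.086, 0.0971]
tool_rot: [0.0, 0.735, 0.679, 0.0]
contact_force: [0.8, 0.3, -0.2]
gripper_width: 0.399
grasp_force: 0.0
t: 11.98
eef_pos: [0.5539, 0.0069, 0.2204]
tool_rot: [0.001, 0.733, 0.68, 0.003]
contact_force: [1.5, -0.8, 0.1]
gripper_width: 0.396
grasp_force: 0.0
[-139.02066429  -82.20217946]
scene grip 59 ((-105.27449035644531, -0.3627777099609375), (39.358848571777344, 18.834672927856445), 84.771728515625)
housing ((-1.0190544128417969, -0.09877395629882812), (111.89755249023438, 111.67244720458984), 89.99732971191406)
plate front [-111.38139493  -65.4301883 ]
top grip 12 ((-110.69470977783203, 18.425453186035156), (10.443585395812988, 5.902126312255859), 2.084564685821533)
housing ((-4.642417907714844, 37.25102233886719), (110.53204345703125, 34.49531173706055), 0.45378565788269043)
plate front [-115.69603968  -58.95678208]
```

View pics/c4.png

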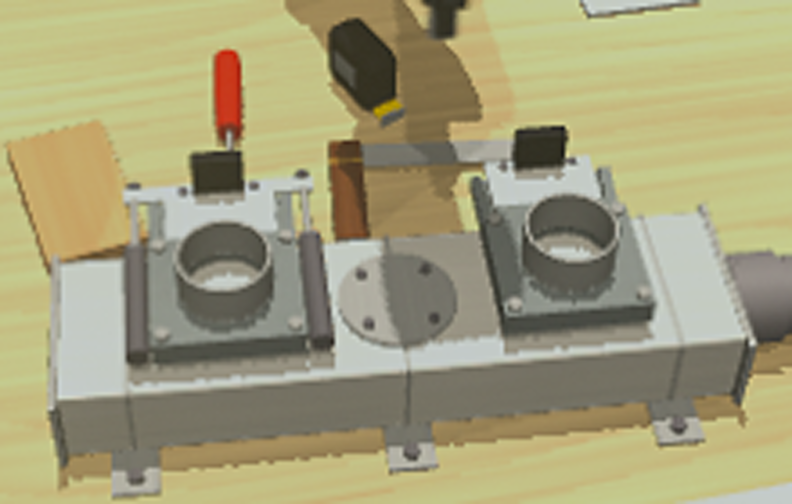

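The loose plate is home: in the crop its grip at (540,148) sits relative to its housing as the shut slide's grip at (217,172) does, and the stop took 35 N. Next is the slide.

```bash
python3 -m creep '[[-0.2,5,-45,0,0,0,0],[-0.2,5,-45,0,0,0,0],[-0.2,5,-45,0,0,0,0],[-0.2,3,-35,0,0,0,0],[-0.2,0,0,0,0,0,0]]';  python3 - <<'E'
from gf import *
o=get_obs();print(g(o['eef_pos'],S),o['tool_rot'],(np.array([.572,-.163])-o['eef_pos'][:2])*1000)
E
```

```text
t: 12.7
eef_pos: [0.5702, -0.1677, 0.2185]
tool_rot: [0.001, 0.736, 0.676, -0.0]
contact_force: [0.2, -0.5, -1.2]
gripper_width: 0.397
grasp_force: 0.0
[-110.19015519   -5.17575112] [ 1.19605304e-03  7.36450517e-01  6.76490350e-01 -1.08750818e-04] [1.7531628  4.70851115]
```

```bash
python3 -m creep '[[-0.2,2,5,-30,0,0,0],[-0.2,0,0,-40,0,0,0],[-0.2,0,0,-30,0,0,0],[-0.2,0,0,-13,0,0,0],[-0.2,0,0,-5,0,0,0]]'; python3 -m creep '[[-0.2,0,0,0,0,0,0]]'
python3 - <<'E'
from gf import *
o=get_obs();print(g(o['eef_pos'],S),o['tool_rot'],(np.array([.572,-.163])-o['eef_pos'][:2])*1000)
E
```

```text
t: 13.32
eef_pos: [0.5728, -0.1581, 0.0993]
tool_rot: [-0.0, 0.734, 0.679, 0.0]
contact_force: [-0.2, -0.3, 0.3]
gripper_width: 0.403
grasp_force: 0.0
t: 13.45
eef_pos: [0.5731, -0.1588, 0.1]
tool_rot: [0.0, 0.734, 0.679, 0.0]
contact_force: [-0.9, -1.1, 0.1]
gripper_width: 0.398
grasp_force: 0.0
[-108.08594699    3.96947938] [4.48654274e-04 7.34412627e-01 6.78702952e-01 4.42150640e-04] [-1.07067955 -4.24072611]
```

```bash
python3 -m creep '[[-0.2,-1,-4,-1,0,0,0],[-1,0,0,0,0,0,0],[-1,0,0,0,0,0,0],[-1,0,0,0,0,0,0],[-1,0,0,0,0,0,0]]' 60; python3 -m creep '[[-1,0,0,0,0,0,0],[-1,0,0,0,0,0,0]]'
python3 - <<'E'
from gf import *
o=get_obs();print(g(o['eef_pos'],S))
E
```

```text
t: 14.08
eef_pos: [0.5714, -0.1633, 0.0989]
tool_rot: [0.0, 0.735, 0.678, 0.0]
contact_force: [-1.9, -0.4, 5.0]
gripper_width: 0.13
grasp_force: 58.9
t: 14.32
eef_pos: [0.5714, -0.1634, 0.0989]
tool_rot: [0.0, 0.735, 0.678, 0.0]
contact_force: [-2.9, -0.5, 4.9]
gripper_width: 0.127
grasp_force: 58.9
[-109.36576859   -0.75568667]
```

```bash
python3 -m creep '[[-1,-9,0.7,0,0,0,0],[-1,-9,0.7,0,0,0,0],[-1,-9,0.7,0,0,0,0],[-1,-9,0.7,0,0,0,0],[-1,-5,0.4,0,0,0,0]]'; python3 -m creep '[[-1,-3,0.3,0,0,0,0],[-1,0,0,0,0,0,0],[-1,0,0,0,0,0,0]]'
python3 - <<'E'
from gf import *
o=get_obs();print(g(o['eef_pos'],S),o['contact_force'])
for n in('scene','top'):snap(n,n+'5')
a=cv2.imread('pics/scene5.png')[195:265,235:335];b=cv2.imread('pics/top5.png')[120:190,330:430]
C=np.hstack([a,b]);cv2.imwrite('pics/c5.png',cv2.resize(C,None,fx=4,fy=4,interpolation=cv2.INTER_CUBIC))
E
```

```text
t: 14.95
eef_pos: [0.5331, -0.1604, 0.099]
tool_rot: [0.003, 0.734, 0.679, 0.002]
contact_force: [9.0, -3.3, -5.6]
gripper_width: 0.128
grasp_force: 58.6
t: 15.32
eef_pos: [0.5303, -0.1602, 0.0989]
tool_rot: [0.003, 0.734, 0.679, 0.001]
contact_force: [7.1, -2.6, -5.1]
gripper_width: 0.128
grasp_force: 58.8
[-150.63112513   -0.83619644] [ 7.14323213 -2.64778082 -5.10668048]
```

View pics/c5.png

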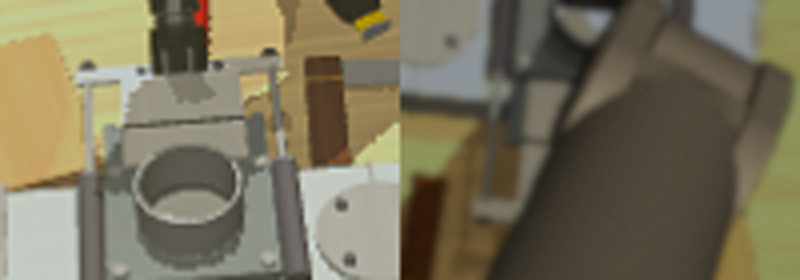

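The dark line runs (125,126)–(243,118) in the crop, with rail ends near (110,128) and (253,114). I need it larger.

Run:
```python
from gf import *
n='scene'; im=np.load('scene5.npz')['im']
a=im[215:240,255:305,::-1]
cv2.imwrite('pics/c6.png',cv2.resize(a,None,fx=16,fy=16,interpolation=cv2.INTER_CUBIC))
P,_=cloud(n,'scene0.npz' if 0 else 'scene5.npz');gray=im.sum(-1).astype(float)
# line: darkest subpixel row per column across slide
pts=[]
for u in range(268,294):
    col=gray[218:232,u]; w=np.clip(np.median(col)-col-30,0,None); k=np.argmin(col); s=slice(max(k-2,0),k+3)
    v=218+(np.arange(14)[s]*w[s]).sum()/max(w[s].sum(),1e-6); q=g(atz(n,u,v,.092),S); pts.append((u,round(v,2),*q.round(1)))
print(pts[::3]); A=np.array(pts);print('line x',np.median(A[:,2]))
P0,_=cloud(n,'sc0.npz')
for PP in(P0,P):
    G=g(PP,S);z=PP[...,2]
    for s in(-1,1):
        r=(abs(z-.09)<.005)&(G[...,1]*s>44)&(G[...,1]*s<54)&(G[...,0]<-55)&(G[...,0]>-115);x=np.sort(G[...,0][r]);print('rail',s,r.sum(),x[:5].round(1))
```

```text
[(268, np.float64(226.0), np.float64(-95.4), np.float64(-34.5)), (271, np.float64(226.0), np.float64(-94.6), np.float64(-26.3)), (274, np.float64(225.62), np.float64(-95.2), np.float64(-18.1)), (277, np.float64(225.24), np.float64(-95.8), np.float64(-9.8)), (280, np.float64(225.0), np.float64(-95.8), np.float64(-1.5)), (283, np.float64(225.0), np.float64(-94.9), np.float64(6.7)), (286, np.float64(224.62), np.float64(-95.5), np.float64(14.9)), (289, np.float64(224.41), np.float64(-95.5), np.float64(23.2)), (292, np.float64(224.15), np.float64(-95.6), np.float64(31.5))]
line x -95.5
rail -1 51 [-112.5 -112.2 -110.9 -110.9 -109.7]
rail 1 51 [-114.4 -113.8 -111.7 -111.6 -108.5]
rail -1 34 [-98.7 -98.6 -95.8 -95.5 -94.7]
rail 1 39 [-101.2 -100.2  -97.8  -97.   -96. ]
```

View pics/c6.png

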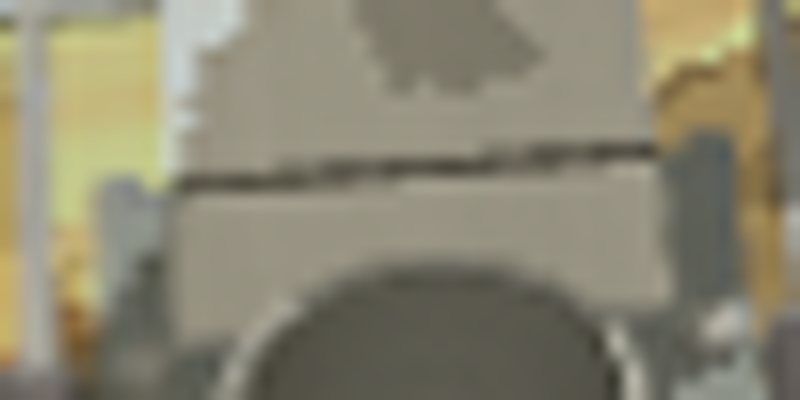

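Line is about 2–3.5 mm short of the rail ends. I'll pull 3 mm more and remeasure.

```bash
python3 -m creep '[[-1,-3,0.3,0,0,0,0],[-1,0,0,0,0,0,0],[-1,0,0,0,0,0,0]]'
python3 - <<'E'
from gf import *
print(g(get_obs()['eef_pos'],S))
n='scene'; im,_=snap(n,'scene6')
gray=im.sum(-1).astype(float);pts=[]
for u in range(268,293):
    col=gray[216:232,u]; w=np.clip(np.median(col)-col-30,0,None); k=np.argmin(col); s=slice(max(k-2,0),k+3)
    v=216+(np.arange(16)[s]*w[s]).sum()/max(w[s].sum(),1e-6); pts.append((u,v,*g(atz(n,u,v,.092),S)))
A=np.array(pts);print('line x',np.median(A[:,2]));c=np.polyfit(A[:,0],A[:,1],1)
a=cv2.resize(im[215:240,255:305,::-1],None,fx=16,fy=16,interpolation=cv2.INTER_CUBIC)
f=lambda u:(int((u-255+.5)*16),int((np.polyval(c,u)-215+.5)*16))
cv2.line(a,f(256),f(303),(0,0,255),1);cv2.imwrite('pics/c7.png',a)
E
```

```text
t: 15.8
eef_pos: [0.5274, -0.1599, 0.0989]
tool_rot: [0.003, 0.734, 0.679, 0.001]
contact_force: [9.0, -3.1, -4.4]
gripper_width: 0.129
grasp_force: 58.8
[-153.52678758   -0.82985815]
line x -98.36557808290604
```

View pics/c7.png

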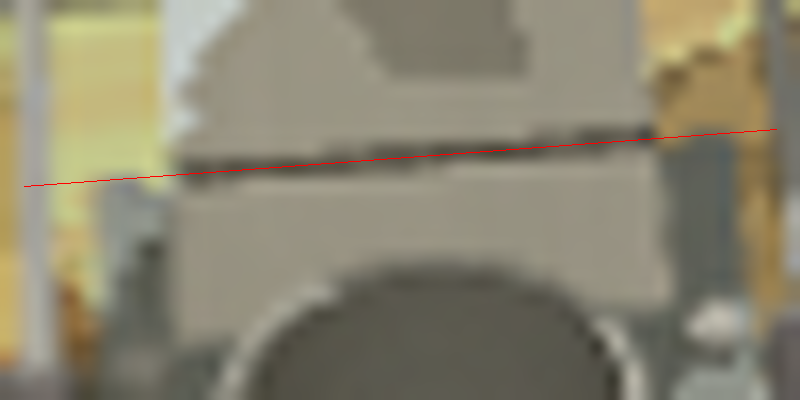

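The line now passes through both rail ends, at (120,180) and (705,134) in the crop. Measured travel is 44.2 mm. Nothing else is left to do, so I'm handing in while still gripping.

```bash
python3 -m creep '[[-1,0,0,0,0,0,0],[-1,0,0,0,0,0,0],[-1,0,0,0,0,0,0],[-1,0,0,0,0,0,0]]' && python3 -c "
from station import *
print(hand_in())"
```

```text
t: 16.35
eef_pos: [0.5274, -0.1599, 0.099]
tool_rot: [0.003, 0.734, 0.679, 0.001]
contact_force: [8.6, -3.4, -5.4]
gripper_width: 0.13
grasp_force: 58.8
the job is handed in; nothing more can be done
None
```

The job is handed in at 16.4 s: the smaller plate is fully home in the empty gate, and the self-closing gate's slide is still gripped with its scribed line level with the rail ends (44 mm of travel measured, 45 nominal); the judging result was not shown.

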